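# Take the red clip pail off its hook

## Task

I need the paper clips: lift the red pail off its hook on the wooden rack and stand it upright in the middle of the round leather coaster, lowering it all the way rather than dropping it. Leave the blue pail hanging where it is.

Things in the scene. Friction and masses are not known exactly. Their poses are not given: they have to be found in the camera images.
- red_pail_mid (a point): Red pail, 90 g, hung by a stiff steel handle. Point: its centre, at the rim, 60 mm above its flat foot; z up. Cup 60 mm wide, 60 tall. Handle: 14 mm wide strap arch in the pail's y-z plane, 48 mm over its outsides along y, legs straight 10 to 46 mm above the point, top at 60 mm. The peg runs along x under the top, 51 mm above the point. Pinch the legs along y at 32 mm, one finger each side of it.
- blue_pail_mid (a point): The same pail in blue, hanging from the rack's other hook; the point is the centre of the whole pail, as for the red one. It stays hanging.
- rack: Fixed light wood rack. Origin: on the desk midway under the two pails; base x = -65 to 60, y = +-105, 14 mm thick; z up. Back board at x = 46 to 58 mm, top 170 mm high. Two 8 mm steel pegs, axis 157 mm high, at y = +62 and -62 mm, run to -x; upturned tips: front at x = -26 mm, top 173 mm high. Pails hang at x = 0, feet 46 mm high: raise 20 to 30 mm, then draw at least 40 mm to the rack's -x.
- coaster_top (a point): Round brown leather coaster, 94 mm across, 4 mm thick, fixed flat on the desk. The point is the centre of its top face, 4 mm above the desk.

How it is judged:
On the way, in this order (a step that is already met when the one before it is completed fails the run):
1. the red pail is off its hook and carried in the air clear of the rack (horizontal distance between red_pail_mid and rack above 0.13 m and height (world z) of red_pail_mid above 0.085 m), for 0.1 s.
2. the red pail is lowered onto the coaster while still held (let go no more than about 10 mm above it) (horizontal distance between red_pail_mid and coaster_top below 0.025 m and height (world z) of red_pail_mid below 0.075 m and contact force between the fingers and red_pail above 0.5 N), for 0.05 s.
At the end, for the whole second after the job is handed in: The red pail stands upright (within about 8 degrees) and at rest on the coaster, its centre within 20 mm of the coaster's centre, and the blue pail still hangs on its hook within 20 mm of where it was (horizontal distance between red_pail_mid and coaster_top below 0.02 m and height (world z) of red_pail_mid between 0.058 and 0.07 m and angle between red_pail_mid's own z axis and vertical below 0.15 rad and linear speed of red_pail below 0.02 m/s and distance of blue_pail_mid from where it was at the start of the episode below 0.02 m); the robot touches nothing.
It fails at once if the blue pail is knocked or taken off its hook (distance of blue_pail_mid from where it was at the start of the episode above 0.04 m).
It also fails if it takes over 40 s, if anything falls off the work surface, if the arm or the gripper's body presses on something with over 40 N, if the wrist force passes 120 N, or if a joint passes its speed limit or range.

## Robot

A 7-joint arm with a two-finger parallel gripper is mounted at the origin on the work surface; the furniture and walls round the work are solid. World frame = base frame: x ahead of the robot, y to its left, z up, the work surface at z = 0. Lengths are in m, angles in rad, forces in N, time in s.
With the tool pointing down it reaches from about 0.4 to 0.85 m from the base axis. Payload 4.5 kg.
Tool frame: the origin (TCP) lies on the centre line of the jaws, within the pads' length; the fingertips stand r.tip_extent ahead of it and the grasp point (between the pads) is the TCP (r.tip_extent is the distance from the TCP to the fingertips, in m); z points along the fingers, y is the line along which they close (so a half turn about z gives the same grasp; the last joint's range is limited). The gripper opens to 88 mm and grips with 3 to 60 N. Pads are 18 mm wide; open, the fingers measure 123 mm over their backs; the gripper's body (75 mm by 187 mm) begins 45 mm behind the grasp point.
Start: joints at [-1.129, 0.689, -0.195, 1.565, 0.157, 0.902, -0.215], TCP at [0.248, 0.574, 0.258] pointing down, gripper open.
Joint ranges: [-3.01, 3.01], [-0.46, 2.08], [-1.47, 1.51], [0.13, 2.56], [-1, 4.14], [0.04, 2.09], [-2.66, 2.66]. Speed limits (rad/s): [2.57, 2.57, 3.14, 3.14, 3.14, 3.14, 3.14].

## Interface

Orientations are given as a unit quaternion [x, y, z, w].
In Python, from plant import sensors, vision, finish_job, r gives the robot as it stands. The module is installed in compiled form; this text tells all that it offers.
- The arm moves only by the tool step_arm, never from a script. Its argument "steps" is a list of rows, each a list of 2 entries, a list of its own where there are three numbers: the shift along the tool's x, y, z in cm, then the turn, a rotation vector about the tool's x, y, z in degrees. A call has 1 to 12 rows; each row shifts and turns the commanded pose from where the row before left it, along the tool's axes as they then stand; what a row does not reach is not made up. A row lasts 1/8 s, in which the tool goes at most 62.5 mm and 10.7 degrees, less where a joint would pass 70% of its speed; a pose out of reach is approached as far as the arm can. A call with a gripper value outside its range is refused whole. "claw" is the opening, from -1 (shut) to 1 (fully open), set as the call begins (left out, the last holds). The fingers move at their own pace and stop on an object; "grip_force" is the grip in N (left out, the last holds). Time passes only in rows, so rows that do not move let the fingers close. It gives the time, the measured TCP pose, the force, the opening and the grip force at its end, in the units of the state.
- sensors.get_state(): the state, without advancing time (a new reading comes with each control period).
- vision.snapshot(name): name is "scene" or "top" or "wrist"; returns a dict with "img" (384x512x3 uint8, red, green, blue), "fx", "fy", "cx", "cy" (pixels), "position" and "rotation" of the camera in the world. Camera axes: x right, y down, z forward; pixel columns grow to the right and rows downward; lengths in m; the calibration is good to about 2 mm. A picture is of the moment at which its call begins. There is no depth.
- finish_job(): hands the job in; it is judged then, once.
The state is a dict: "clock": time; "q": joint angles; "qd": joint speeds; "joint_torque": joint torques, N m; "tool_pos": TCP position; "eef_rot": TCP orientation; "contact_force": force on the tool from outside, world axes, zero at the start; "moment": the same for the moment, N m; "opening": opening from 0.0 (shut) to 1.0 (fully open); "finger_force": force on a finger pad.
Only numpy, scipy, OpenCV 4.12 (cv2) and the standard library are available. Lean on these libraries where they do the work, as an engineer would, in place of code of your own. Each camera call takes 0.05 s, during which the arm holds its last target. There are 200 camera calls.

## Working session

There is one attempt and no reset: what is moved stays moved. The work goes in short steps, Python scripts to look and compute and a tool call to move; the robot and the scene stay as the last step left them, time stands still between calls to the robot, and variables do not carry over. Pictures are saved under pics/ and viewed, at most 10 in all, crops included, and the job is handed in when it is done.

Besides the shell and the picture viewer there is one more tool, called after ">>>" as name(argument=value, ...), one argument or row to a line, values as JSON. step_arm: Moves the arm, as the interface text tells. Its arguments: {"type":"object","properties":{"steps":{"type":"array"},"claw":{"type":"number"},"grip_force":{"type":"number"}},"required":["steps"]}

```bash
mkdir -p pics
python3 - <<'E'
from plant import sensors, vision, r
import cv2,pickle
d={n:vision.snapshot(n) for n in("scene","top")}
pickle.dump(d,open("d.pkl","wb"))
import numpy as np
cv2.imwrite("pics/scene.png",d["scene"]["img"][:,:,::-1]);cv2.imwrite("pics/top.png",d["top"]["img"][:,:,::-1])
for n in d: print(n,{k:np.round(v,3).tolist() for k,v in d[n].items() if k!="img"})
print(r.tip_extent,sensors.get_state())
E
```

```text
scene {'fx': 383.394, 'fy': 383.394, 'cx': 251.366, 'cy': 183.49, 'position': [-0.266, -0.755, 0.635], 'rotation': [0.794, -0.33, 0.19, -0.473]}
top {'fx': 356.441, 'fy': 356.441, 'cx': 256.3, 'cy': 196.966, 'position': [0.329, -0.022, 1.017], 'rotation': [0.711, -0.701, 0.023, -0.039]}
0.019 {'clock': 0.1, 'q': array([-1.12918814,  0.68992256, -0.19453288,  1.56621259,  0.15729835,
        0.90252381, -0.215101  ]), 'qd': array([ 0.00073546, -0.00267222, -0.00085589, -0.00161629, -0.00093437,
        0.00140053,  0.00100114]), 'joint_torque': array([-3.07926348e-03, -5.28495955e+01, -1.27126817e+00, -1.53836900e+01,
       -5.24709548e-02,  1.97768539e-03,  3.94945585e-05]), 'tool_pos': array([0.24769442, 0.57324141, 0.25698385]), 'eef_rot': array([ 2.02454449e-01,  9.79291323e-01, -8.29562484e-04, -1.13903071e-04]), 'contact_force': array([0.44617837, 0.54995998, 0.28641306]), 'moment': array([ 0.0045363 , -0.00380648,  0.05491449]), 'finger_force': 0.0, 'opening': 1.001440976306814}
```

View pics/scene.png

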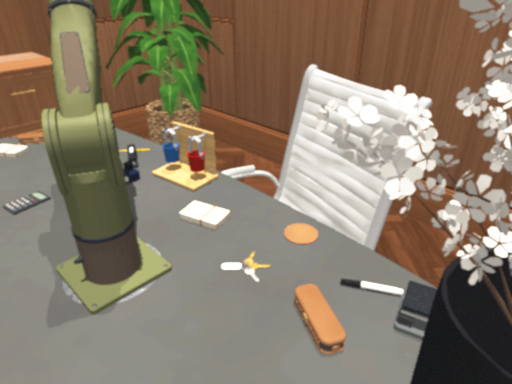

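View pics/top.png

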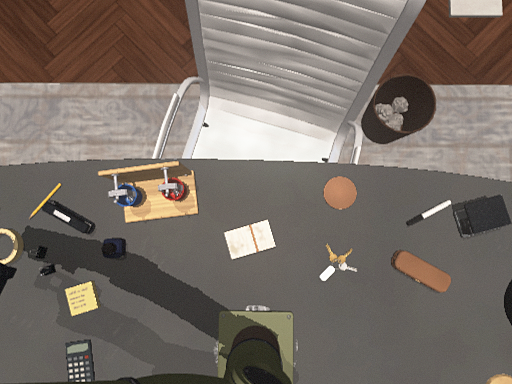

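The scene view shows the rack with the blue pail at about (171,150) and the red one at (196,160). The top view has the red pail at (173,189), the blue at (126,195) and the coaster at (340,193). The rack's open side (-x) faces the robot.

```bash
cat > h.py <<'E'
import numpy as np,cv2
def ray(s,u,v):
    d=np.array([(u-s["cx"])/s["fx"],(v-s["cy"])/s["fy"],1.]);return np.array(s["position"]),np.array(s["rotation"])@d
def plane(s,u,v,z):
    p,d=ray(s,u,v);return p+d*(z-p[2])/d[2]
def proj(s,P):
    c=np.array(s["rotation"]).T@(np.array(P)-s["position"]);return np.array([s["fx"]*c[0]/c[2]+s["cx"],s["fy"]*c[1]/c[2]+s["cy"]])
def mask(s,lo,hi,box=None):
    m=cv2.inRange(cv2.cvtColor(s["img"],cv2.COLOR_RGB2HSV),lo,hi)
    if box:
        k=np.zeros_like(m);x0,y0,x1,y1=box;k[y0:y1,x0:x1]=1;m=m*k
    return m
def red(s,box=None): return mask(s,(0,150,60),(6,255,255),box)|mask(s,(172,150,60),(180,255,255),box)
def hull(m):
    c=max(cv2.findContours(m,0,2)[0],key=cv2.contourArea);return c
E
python3 - <<'E'
import pickle;from h import *
d=pickle.load(open("d.pkl","rb"));t=d["top"];s=d["scene"]
c=hull(mask(t,(5,80,80),(20,255,255),(310,165,370,220)));e=cv2.minEnclosingCircle(c)
P=plane(t,*e[0],.004);print("coaster",e,P,plane(t,e[0][0]+e[1],e[0][1],.004)-P)
for n,m in(("red",red(t,(150,165,200,215))),("blue",mask(t,(100,120,40),(125,255,255),(105,170,150,215)))):
    p=np.vstack(cv2.findContours(m,0,2)[0]);e=cv2.minEnclosingCircle(p);print(n,e,cv2.boundingRect(p),plane(t,*e[0],.1))
m=red(s,(180,140,215,180));p=np.vstack(cv2.findContours(m,0,2)[0]);x,y,w,h=cv2.boundingRect(p);print("scene red",x,y,w,h)
m=mask(t,(12,60,120),(28,255,255),(95,155,205,225));c=hull(m);print("base",cv2.minAreaRect(c),cv2.approxPolyDP(c,3,True)[:,0].tolist())
im=np.hstack([cv2.resize(t["img"][150:230,90:210],None,fx=5,fy=5,interpolation=2)[:, :],]);cv2.imwrite("pics/crop.png",im[:,:,::-1])
E
```

```text
Traceback (most recent call last):
  File "h.py", line 5, in plane
    p,d=ray(s,u,v);return p+d*(z-p[2])/d[2]
        ~~~^^^^^^^
  File "h.py", line 3, in ray
    d=np.array([(u-s["cx"])/s["fx"],(v-s["cy"])/s["fy"],1.]);return np.array(s["position"]),np.array(s["rotation"])@d
                                                                                            ~~~~~~~~~~~~~~~~~~~~~~~^~
ValueError: matmul: Input operand 1 has a mismatch in its core dimension 0, with gufunc signature (n?,k),(k,m?)->(n?,m?) (size 3 is different from 4)
```

The rotation is a quaternion, so I'll convert it.

```bash
sed -i 's/np.array(s\["rotation"\])/R.from_quat(s["rotation"]).as_matrix()/; 1a from scipy.spatial.transform import Rotation as R' h.py
python3 - <<'E'
import pickle;from h import *
d=pickle.load(open("d.pkl","rb"));t=d["top"];s=d["scene"]
c=hull(mask(t,(5,80,80),(20,255,255),(310,165,370,220)));e=cv2.minEnclosingCircle(c)
P=plane(t,*e[0],.004);print("coaster",e,P,plane(t,e[0][0]+e[1],e[0][1],.004)-P)
for n,m in(("red",red(t,(150,165,200,215))),("blue",mask(t,(100,120,40),(125,255,255),(105,170,150,215)))):
    p=np.vstack(cv2.findContours(m,0,2)[0]);e=cv2.minEnclosingCircle(p);print(n,e,cv2.boundingRect(p),plane(t,*e[0],.1))
m=red(s,(180,140,215,180));p=np.vstack(cv2.findContours(m,0,2)[0]);x,y,w,h=cv2.boundingRect(p);print("scene red",x,y,w,h)
m=mask(t,(12,60,120),(28,255,255),(95,155,205,225));c=hull(m);q=cv2.approxPolyDP(c,3,True)[:,0];print("base",cv2.minAreaRect(c),q.tolist())
for a in q: print(a,plane(t,*a,.014)[:2],plane(t,*a,.17)[:2])
im=cv2.resize(t["img"][150:230,90:210],None,fx=5,fy=5,interpolation=2);cv2.imwrite("pics/crop.png",im[:,:,::-1])
E
```

```text
coaster ((339.6535949707031, 192.510009765625), 16.722009658813477) [ 0.43384052 -0.23450874  0.004     ] [ 0.00061252 -0.04725269  0.        ]
red ((172.1999969482422, 188.8000030517578), 11.449121475219727) (162, 178, 22, 22) [0.42797855 0.21934238 0.1       ]
blue ((125.17646789550781, 195.0), 11.511041641235352) (117, 184, 20, 22) [0.41015711 0.34201338 0.1       ]
scene red 187 150 18 21
base ((158.76922607421875, 196.1538543701172), (43.908302307128906, 74.42083740234375), 82.87498474121094) [[193, 171], [177, 177], [189, 190], [180, 202], [166, 199], [157, 189], [164, 178], [134, 182], [145, 191], [146, 198], [138, 207], [123, 208], [125, 222], [197, 213]]
[193 171] [0.48915579 0.18403664] [0.46422959 0.15207085]
[177 177] [0.47132188 0.2293706 ] [0.4491685  0.19035628]
[189 190] [0.43445322 0.19377189] [0.41803218 0.16029247]
[180 202] [0.39990612 0.21832188] [0.38885647 0.18102542]
[166 199] [0.40790695 0.25858656] [0.39561333 0.21502974]
[157 189] [0.43614532 0.28546079] [0.4194612  0.23772556]
[164 178] [0.4679938  0.26659687] [0.44635787 0.2217946 ]
[134 182] [0.45542415 0.35244378] [0.43574255 0.29429402]
[145 191] [0.42997442 0.31965954] [0.41424975 0.26660708]
[146 198] [0.4099955  0.31593524] [0.39737716 0.26346184]
[138 207] [0.38404583 0.33772745] [0.37546215 0.28186579]
[123 208] [0.38060493 0.38056129] [0.37255624 0.31803981]
[125 222] [0.34101029 0.37292799] [0.33911778 0.31159334]
[197 213] [0.36940639 0.16898208] [0.36309885 0.13935698]
```

View pics/crop.png

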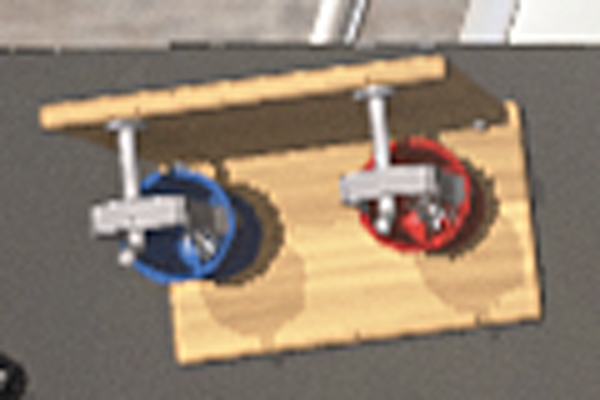

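Results, checked against the given sizes:
- **Rack:** yaw is about 7.9°. The front edge measures 206 mm against 210 mm given.
- **Red pail:** about (0.428, 0.219). The rack geometry and the rim circle agree.
- **Blue pail:** about (0.411, 0.341).
- **Coaster:** (0.434, -0.235), with a radius of 47 mm as expected.

Next I go above the red pail.

>>> step_arm(
  steps=[
    [[-3.8,-3.2,0],[0,0,0]],
    [[-3.8,-3.2,0],[0,0,0]],
    [[-3.8,-3.2,0],[0,0,0]],
    [[-3.8,-3.2,0],[0,0,0]],
    [[-3.8,-3.2,0],[0,0,0]],
    [[-3.8,-3.2,0],[0,0,0]],
    [[-3.8,-3.1,0],[0,0,0]],
    [[-3.8,-3.1,0],[0,0,0]],
    [[0,0,0],[0,0,-7.8]],
    [[0,0,0],[0,0,-7.8]],
    [[0,0,0],[0,0,-7.8]],
    [[0,0,0],[0,0,-7.8]],
  ],
  claw=1,
)

```text
clock: 1.6
tool_pos: [0.426, 0.2198, 0.2575]
eef_rot: [-0.07, 0.998, -0.0, -0.0]
contact_force: [-0.4, -0.4, 0.9]
opening: 0.998
finger_force: 0.0
```

>>> step_arm(
  steps=[
    [[0,0,0],[0,0,0]],
    [[0,0,0],[0,0,0]],
  ],
)

```text
clock: 1.85
tool_pos: [0.4261, 0.2199, 0.2576]
eef_rot: [-0.067, 0.998, -0.0, -0.0]
contact_force: [0.4, -0.4, -0.3]
opening: 0.998
finger_force: 0.0
```

```bash
cat > go.py <<'E'
# prints the shift in tool axes (cm) and the turn to a target: x y z yaw of tool y (deg)
import sys;from h import *;from plant import sensors
def go(x,y,z,yaw):
    st=sensors.get_state();r=R.from_quat(st["eef_rot"]);M=r.as_matrix();a=np.radians(yaw)
    Y=np.array([np.cos(a),np.sin(a),0]);Z=np.array([0,0,-1.]);T=R.from_matrix(np.c_[np.cross(Y,Z),Y,Z])
    print("pos",st["tool_pos"].round(4),"shift cm",(100*M.T@(np.array([x,y,z])-st["tool_pos"])).round(2),"turn",np.degrees((r.inv()*T).as_rotvec()).round(1),"t",round(st["clock"],2),"F",st["contact_force"].round(1),st["finger_force"],round(st["opening"],3))
if __name__=="__main__": go(*map(float,sys.argv[1:5]))
E
python3 - <<'E'
from go import *;from plant import vision
go(.428,.219,.138,97.9)
w=vision.snapshot("wrist");cv2.imwrite("pics/w1.png",w["img"][:,:,::-1])
import pickle;pickle.dump(w,open("w1.pkl","wb"))
print(w["position"],w["rotation"],w["fx"])
c,s_=np.cos(np.radians(7.9)),np.sin(np.radians(7.9))
print("top of handle expected px",proj(w,(.428,.219,.166)),"ends",[proj(w,(.428-s_*k,.219+c*k,.152)) for k in(-.024,.024)],"peg tip",proj(w,(.428-.022*c,.219-.022*s_,.173)))
E
```

```text
pos [0.4261 0.2199 0.2576] shift cm [-0.17 -0.12 11.96] turn [-0.  -0.  -0.2] t 1.85 F [ 0.4 -0.4 -0.3] 0.0 0.998
[0.35825699 0.2114818  0.38438588] [0.65206321 0.7459026  0.10248275 0.0891076 ] 297.2133085027223
top of handle expected px [250.07758241 196.19131685] ends [array([220.82016163, 191.0568007 ]), array([279.6052908 , 190.83449541])] peg tip [249.81753757 170.35910243]
```

View pics/w1.png

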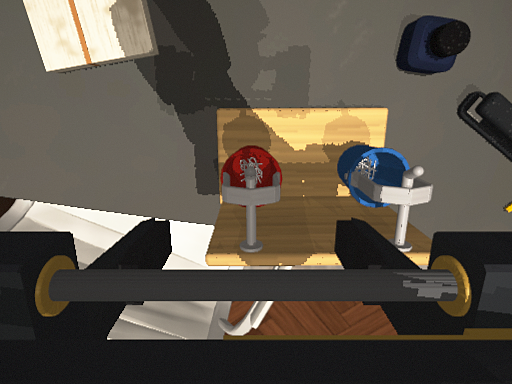

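The wrist view shows the red handle strap from u=222 to 281 at v≈195. The prediction was centre (250,196) with ends at 221 and 280, so the estimate holds. I'll descend and check before gripping.

>>> step_arm(
  steps=[
    [[-0.2,-0.1,2],[0,0,0]],
    [[0,0,2],[0,0,0]],
    [[0,0,2],[0,0,0]],
    [[0,0,2],[0,0,0]],
    [[0,0,1.5],[0,0,0]],
    [[0,0,1.4],[0,0,0]],
    [[0,0,1],[0,0,0]],
    [[0,0,0],[0,0,0]],
    [[0,0,0],[0,0,0]],
  ],
)

```text
clock: 3.02
tool_pos: [0.4285, 0.2195, 0.139]
eef_rot: [-0.068, 0.998, 0.0, 0.0]
contact_force: [0.3, -0.3, 0.6]
opening: 1.003
finger_force: 0.0
```

```bash
python3 go.py .428 .219 .138 97.9
```

```text
pos [0.4285 0.2195 0.139 ] shift cm [ 0.06 -0.04  0.1 ] turn [ 0.   0.  -0.1] t 3.02 F [ 0.3 -0.3  0.6] 0.0 1.003
```

>>> step_arm(
  steps=[
    [[0,0,0],[0,0,0]],
    [[0,0,0],[0,0,0]],
    [[0,0,0],[0,0,0]],
    [[0,0,0],[0,0,0]],
    [[0,0,0],[0,0,0]],
    [[0,0,0],[0,0,0]],
    [[0,0,0],[0,0,0]],
    [[0,0,0],[0,0,0]],
  ],
  claw=-1,
  grip_force=20,
)

```text
clock: 4.03
tool_pos: [0.4283, 0.2192, 0.1387]
eef_rot: [-0.068, 0.998, -0.0, -0.0]
contact_force: [1.1, -0.8, 0.5]
opening: 0.542
finger_force: 20.0
```

Opening 0.542 × 88 = 47.7 mm, which matches the 48 mm handle. Now I'll raise it.

>>> step_arm(
  steps=[
    [[0,0,-0.5],[0,0,0]],
    [[0,0,-0.5],[0,0,0]],
    [[0,0,-0.5],[0,0,0]],
    [[0,0,-0.5],[0,0,0]],
    [[0,0,-0.5],[0,0,0]],
    [[0,0,0],[0,0,0]],
    [[0,0,0],[0,0,0]],
  ],
)

```text
clock: 4.9
tool_pos: [0.4283, 0.2193, 0.1637]
eef_rot: [-0.068, 0.998, 0.0, -0.0]
contact_force: [-0.2, 0.1, -1.0]
opening: 0.545
finger_force: 20.0
```

Run:
```python
from go import *;from plant import vision
go(.428,.219,.164,97.9)
w=vision.snapshot("wrist");s=vision.snapshot("scene")
im=cv2.resize(s["img"][120:200,140:230],(432,384),interpolation=2)
cv2.imwrite("pics/w2.png",cv2.resize(np.hstack([w["img"],im]),(800,326))[:,:,::-1])
```

```text
pos [0.4283 0.2193 0.1637] shift cm [ 0.03 -0.03 -0.03] turn [ 0.  -0.  -0.1] t 4.9 F [-0.2  0.1 -1. ] 19.99988396797562 0.545
```

View pics/w2.png

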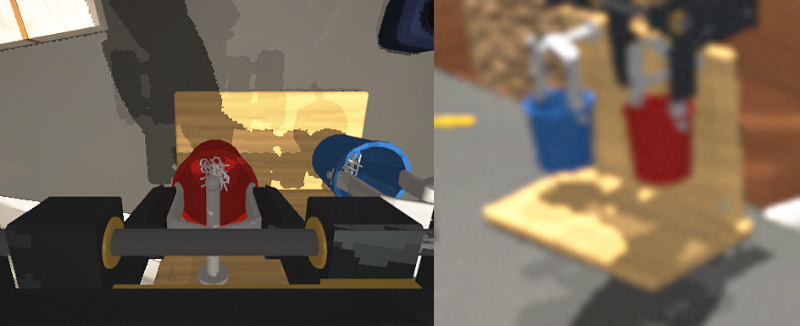

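The red pail is lifted and held level with the peg inside the arch at about (212,190), and the blue pail is undisturbed. I draw it out along tool +x.

>>> step_arm(
  steps=[
    [[0.8,0,0],[0,0,0]],
    [[0.8,0,0],[0,0,0]],
    [[0.8,0,0],[0,0,0]],
    [[0.8,0,0],[0,0,0]],
    [[0.8,0,0],[0,0,0]],
    [[0.8,0,0],[0,0,0]],
    [[0.6,0,-0.5],[0,0,0]],
    [[0,0,-1],[0,0,0]],
    [[0,0,0],[0,0,0]],
  ],
)

```text
clock: 6.12
tool_pos: [0.3756, 0.2124, 0.1797]
eef_rot: [-0.068, 0.998, 0.001, 0.001]
contact_force: [0.1, 0.7, -0.3]
opening: 0.543
finger_force: 20.0
```

```bash
python3 -c "
from go import *;go(.434,-.235,.179,97.9);print(sensors.get_state()['q'].round(2))"
```

```text
pos [0.3756 0.2124 0.1797] shift cm [  0.3  -45.12   0.  ] turn [ 0.1  0.1 -0.1] t 6.12 F [ 0.1  0.7 -0.3] 19.999857944785617 0.543
[-0.44  0.6  -0.28  2.21  0.44  0.38  0.62]
```

>>> step_arm(
  steps=[
    [[0,-2,0],[0,0,0]],
    [[0,-3,0],[0,0,0]],
    [[0,-4,0],[0,0,0]],
    [[-1,-4,0],[0,0,0]],
    [[-1,-4,0],[0,0,0]],
    [[-1,-4,0],[0,0,0]],
    [[0,-4,0],[0,0,0]],
    [[0,-4,0],[0,0,0]],
    [[0,-4,0],[0,0,0]],
    [[1,-4,0],[0,0,0]],
    [[1,-4,0],[0,0,0]],
    [[1,-3,0],[0,0,0]],
  ],
)

```text
clock: 7.62
tool_pos: [0.4346, -0.2264, 0.1787]
eef_rot: [-0.067, 0.998, -0.0, 0.0]
contact_force: [0.8, -0.7, 0.4]
opening: 0.542
finger_force: 20.0
```

>>> step_arm(
  steps=[
    [[0.3,-1,0],[0,0,0]],
    [[0,0,0],[0,0,0]],
    [[0,0,0],[0,0,0]],
  ],
)

```text
clock: 8.0
tool_pos: [0.4338, -0.2325, 0.1788]
eef_rot: [-0.07, 0.998, 0.001, 0.0]
contact_force: [-1.2, 0.8, 0.1]
opening: 0.544
finger_force: 20.0
```

Run:
```python
from go import *;from plant import vision
go(.434,-.235,.096,97.9)
w=vision.snapshot("wrist");s=vision.snapshot("top")
im=cv2.resize(s["img"][150:240,290:390],(427,384),interpolation=2)
cv2.imwrite("pics/w3.png",cv2.resize(np.hstack([w["img"],im]),(800,326))[:,:,::-1])
p=np.vstack(cv2.findContours(red(s,(300,150,380,240)),0,2)[0]);e=cv2.minEnclosingCircle(p);print("pail top view",plane(s,*e[0],.147-.006))
```

```text
pos [ 0.4338 -0.2325  0.1788] shift cm [ 0.02 -0.26  8.28] turn [0.1 0.  0.1] t 8.0 F [-1.2  0.8  0.1] 19.99989822943462 0.544
pail top view [ 0.43415932 -0.23458835  0.141     ]
```

View pics/w3.png

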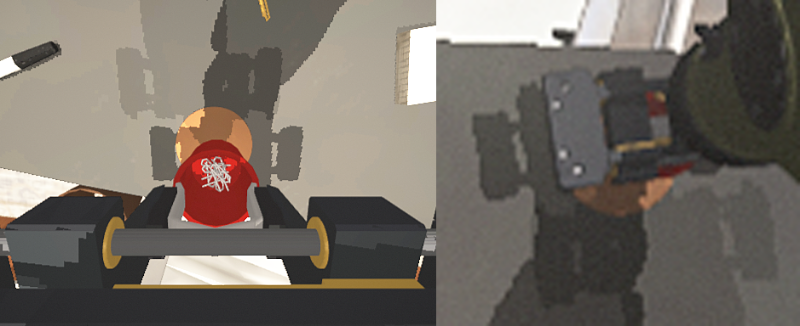

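The pail hangs upright in the jaws at (215,185), with the coaster behind and below it at (213,140). The lateral error is under 3 mm. Lowering now.

>>> step_arm(
  steps=[
    [[0,-0.2,1.5],[0,0,0]],
    [[0,0,1.5],[0,0,0]],
    [[0,0,1.5],[0,0,0]],
    [[0,0,1.2],[0,0,0]],
    [[0,0,0.8],[0,0,0]],
    [[0,0,0.6],[0,0,0]],
    [[0,0,0.4],[0,0,0]],
    [[0,0,0.2],[0,0,0]],
    [[0,0,0.2],[0,0,0]],
    [[0,0,0],[0,0,0]],
    [[0,0,0],[0,0,0]],
  ],
)

```text
clock: 9.48
tool_pos: [0.4335, -0.2362, 0.0998]
eef_rot: [-0.068, 0.998, -0.0, 0.0]
contact_force: [0.5, 0.2, -0.4]
opening: 0.541
finger_force: 20.0
```

>>> step_arm(
  steps=[
    [[0,0,0.1],[0,0,0]],
    [[0,0,0.1],[0,0,0]],
    [[0,0,0],[0,0,0]],
    [[0,0,0],[0,0,0]],
  ],
)

```text
clock: 9.98
tool_pos: [0.4335, -0.2362, 0.0977]
eef_rot: [-0.068, 0.998, 0.0, -0.0]
contact_force: [0.2, -0.3, -1.1]
opening: 0.544
finger_force: 20.0
```

>>> step_arm(
  steps=[
    [[0,0,0.1],[0,0,0]],
    [[0,0,0],[0,0,0]],
    [[0,0,0],[0,0,0]],
  ],
)

```text
clock: 10.35
tool_pos: [0.4337, -0.2361, 0.0974]
eef_rot: [-0.068, 0.998, -0.0, 0.0]
contact_force: [-0.8, 0.9, 7.3]
opening: 0.541
finger_force: 20.0
```

Run:
```python
from go import *;from plant import vision
go(.434,-.235,.096,97.9)
w=vision.snapshot("wrist");s=vision.snapshot("scene")
im=cv2.resize(s["img"][170:260,250:350],(427,384),interpolation=2)
cv2.imwrite("pics/w4.png",cv2.resize(np.hstack([w["img"],im]),(800,326))[:,:,::-1])
```

```text
pos [ 0.4337 -0.2361  0.0974] shift cm [-0.05  0.11  0.14] turn [-0.   0.  -0.1] t 10.35 F [-0.8  0.9  7.3] 20.00070568992669 0.541
```

View pics/w4.png

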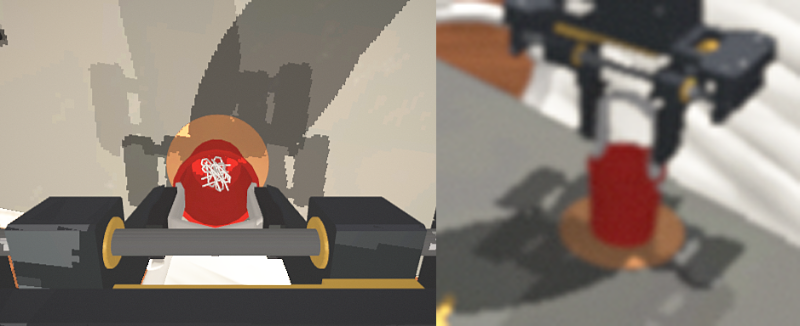

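The force of 7.3 N upward means contact, and the pail stands centred on the coaster. I release it in steps and back off upward.

>>> step_arm(
  steps=[
    [[0,0,0],[0,0,0]],
    [[0,0,0],[0,0,0]],
    [[0,0,0],[0,0,0]],
  ],
  claw=0.3,
)

```text
clock: 10.82
tool_pos: [0.4335, -0.2363, 0.0966]
eef_rot: [-0.068, 0.998, 0.0, -0.0]
contact_force: [-0.8, -0.3, 0.3]
opening: 0.648
finger_force: 0.0
```

>>> step_arm(
  steps=[
    [[0,0,0],[0,0,0]],
    [[0,0,0],[0,0,0]],
    [[0,0,0],[0,0,0]],
    [[0,0,-1],[0,0,0]],
    [[0,0,-2],[0,0,0]],
    [[0,0,-3],[0,0,0]],
    [[0,0,-3],[0,0,0]],
    [[0,0,-3],[0,0,0]],
    [[0,0,-2],[0,0,0]],
    [[0,0,0],[0,0,0]],
    [[0,0,0],[0,0,0]],
  ],
  claw=0.7,
)

```text
clock: 12.2
tool_pos: [0.4329, -0.2362, 0.2363]
eef_rot: [-0.068, 0.998, 0.0, -0.0]
contact_force: [-0.1, -0.2, -0.6]
opening: 0.852
finger_force: 0.0
```

Run:
```python
from go import *;from plant import vision
import pickle
go(.434,-.235,.096,97.9)
w=vision.snapshot("wrist");s=vision.snapshot("scene");t=vision.snapshot("top")
f=lambda a,b,c,d:cv2.resize(s["img"][b:d,a:c],(256,192),interpolation=2)
cv2.imwrite("pics/w5.png",np.hstack([w["img"],np.vstack([f(250,170,350,245),f(140,110,240,185)])])[:,:,::-1])
m=mask(t,(100,120,40),(125,255,255),(105,170,150,215));print("blue now",cv2.minEnclosingCircle(np.vstack(cv2.findContours(m,0,2)[0])))
e=cv2.minEnclosingCircle(hull(red(w)));print("rim px",e,"expected",proj(w,(.434,-.235,.06)))
```

```text
pos [ 0.4329 -0.2362  0.2363] shift cm [-0.14  0.1  14.03] turn [ 0.  -0.1 -0.1] t 12.2 F [-0.1 -0.2 -0.6] 0.0 0.852
blue now ((125.17646789550781, 195.0), 11.511041641235352)
rim px ((253.1947021484375, 170.64944458007812), 28.901153564453125) expected [252.76682478 171.0714615 ]
```

View pics/w5.png

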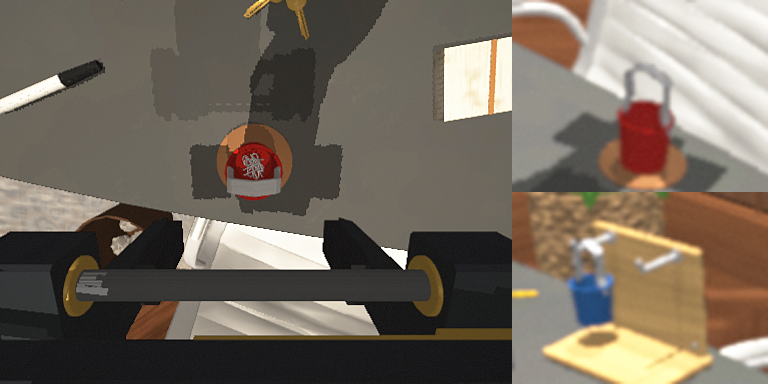

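The red pail stands upright on the coaster, with its rim at (253,171) against (253,171) expected. The blue pail hasn't moved and the gripper is clear, so I'm handing in.

```bash
python3 -c "
from plant import finish_job
print(finish_job())"
```

```text
the job is handed in; nothing more can be done
None
```

The red pail now stands upright in the middle of the leather coaster, lowered into contact before release, the blue pail still hangs on its hook, and the job was handed in with about 12 s on the clock (no verdict was returned).

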